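# Dial the button dispenser to blue on the packing table

### The job

Turn the white lid of the round button dispenser until its opening sits squarely over the blue compartment, the one with the blue dot on the rim, so that only blue buttons can be taken, then let go. Leave the white card box with the grey label, on one side of it, where it is.

Things in the scene. Friction and masses are not known exactly. Their poses are not given: they have to be found in the camera images.
- lid_post (a point): Grip point on the lid's orange upright round grip (16 mm diameter), 55 mm from the lid's axis, straight across from the opening. On the grip's axis, 70 mm above the table, 14 mm below its top, 26 mm above the lid's face. x points across the lid to the opening, z up. Lead the grip along a 55 mm circle to turn the lid; it spins freely on its pin, so the gripper need not turn.
- lid_opening (a point): Middle of the wedge-shaped opening (48 degrees wide, 30 to 81 mm from the axis) of the white disc lid, 176 mm across, its face 44 mm above the table. 60 mm from the lid's upright axis, 115 mm straight across from the post. x points outward, z up. The lid turns endlessly either way with light friction (0.05 N m) and stays where left.
- blue_compartment (a point): Point over the middle of the blue compartment, 44 mm above the table, 60 mm from the lid's axis; x points outward to its dot. The dispenser is a grey round tub, 224 mm across, rim 40 mm high, fixed to the table, with five 72 degree compartments under the lid; 20 mm dots on the rim, 101 mm from the axis, show their colours: blue, yellow, green, red, white.
- card_box: Loose white square card box with a grey label, 90 x 90 x 30 mm high, origin at the centre of its underside, on the table left or right of the dispenser; to be left alone. A tape roll (90 mm across, 48 mm high) stands on the other side and a stapler (52 mm high) beyond.
There are look-alikes about, which are no part of the job. What is meant by the part that bears lid_post is not black or purple, and is the smaller of those in its own colour.

How it is judged:
By the outcome, as a careful person would: the job done as asked, in the order asked, and still so for the second after the job is handed in, with the robot touching nothing.
It also fails if it takes over 38 s, if anything falls off the work surface, if the arm or the gripper's body presses on something with over 40 N, if the wrist force passes 120 N, or if a joint passes its speed limit or range.

### The arm

A 6-joint arm with a two-finger parallel gripper is mounted at the origin on the work surface. World frame = base frame: x ahead of the robot, y to its left, z up, the work surface at z = 0. Lengths are in mm, angles in degrees, forces in N, time in s.
With the tool pointing down it reaches from about 300 to 850 mm from the base axis. Payload 4.2 kg.
Tool frame: the origin (TCP) lies between the finger pads; the fingertips stand 14 mm ahead of it and the grasp point (between the pads) lies 5 mm behind it; z points along the fingers, y is the line along which they close (so a half turn about z gives the same grasp; the last joint's range is limited). The gripper opens to 91 mm and grips with 3 to 60 N. Pads are 32 mm wide; open, the fingers measure 118 mm over their backs; the gripper's body (76 mm by 178 mm) begins 60 mm behind the grasp point.
Start: joints at [66.177, 18.312, 89.639, -0, 72.044, -1.146], TCP at [221.692, 530.56, 227.976] pointing down, gripper open.
Joint ranges: [-177.97, 177.97], [-48.28, 115.42], [12.27, 149.76], [-77.06, 257.06], [2.81, 150.46], [-146.56, 146.56]. Speed limits (degrees/s): [147.25, 147.25, 180, 180, 180, 180].

### API

Orientations are given as [roll, pitch, yaw] about the fixed x, y, z axes, in that order (R = Rz(yaw) Ry(pitch) Rx(roll)).
In Python, from workcell import * gives the robot as it stands. The module is installed in compiled form; this text tells all that it offers.
- The arm moves only by the tool send_rows, never from a script. Its argument "deltas" is a list of rows, each a list of 2 entries, a list of its own where there are three numbers: the shift along the tool's x, y, z normalised to -1 to 1, where 1 is 0.5 m, then the turn, a rotation vector about the tool's x, y, z normalised to -1 to 1, where 1 is 0.5 rad. A call has 1 to 10 rows; each row shifts and turns the commanded pose from where the row before left it, along the tool's axes as they then stand; what a row does not reach is not made up. A row lasts 1/10 s, in which the tool goes at most 50 mm and 8.59 degrees, less where a joint would pass 70% of its speed; a pose out of reach is approached as far as the arm can. A call with a number of a shift or a turn outside -1 to 1 is refused whole. A call with a gripper value outside its range is refused whole. "grip" is the closure, from 0 (fully open) to 1 (shut), set as the call begins (left out, the last holds). The fingers move at their own pace and stop on an object; "grip_force" is the grip in N (left out, the last holds). Time passes only in rows, so rows that do not move let the fingers close. It gives the time, the measured TCP pose, the force, the opening and the grip force at its end, in the units of the state.
- state(): the state, without advancing time (a new reading comes with each control period).
- grab_frame(name): name is "scene" or "side" or "wrist"; returns the picture (400x640x3 uint8, red, green, blue); there is no depth.
- calibration(name): a dict with "mtx" (3x3 intrinsics, pixels), "R" (3x3) and "t" (3): a world point X has camera coordinates R X + t. Camera axes: x right, y down, z forward; pixel columns grow to the right and rows downward; lengths in mm; the calibration is good to about 2 mm. The wrist camera is an equidistant fisheye: a pixel r from the principal point sees the ray r / f radians off the axis. A picture is of the moment at which its call begins: read the wrist's pose just before it. calibration takes no time and is no camera call; for the wrist camera it gives the pose at the moment of the call.
- job_done(): hands the job in; it is judged then, once.
Trained networks look in the newest picture that a camera, given by its name, has taken for a name from the list of things; names that differ only in an ending like _2 or _b are one class to them, and where a whole thing is asked for, a point or a joint stands for the part that bears it (a point fixed in the world has none). Each returns a list of dicts, best first, with "p" (0 to 1); they miss things now and then, are a little off and sometimes report something else, mostly with a low value. They report only what shows in the picture. A call takes as long as a camera call. They do not tell look-alikes from the thing itself.
- trace(camera, label): "pixels" (400x640 bool, what is visible of it) and "bbox" ([left, top, width, height] in pixels, round what is visible of it).
The state is a dict: "time_s": time; "qpos": joint angles; "qvel": joint speeds; "effort": joint torques, N m; "ee_pos": TCP position; "ee_rot": TCP orientation; "force": force on the tool from outside, world axes, zero at the start; "torque": the same for the moment, N m; "gripper_width": finger opening in mm; "gripper_force": force on a finger pad.
Only numpy, scipy, OpenCV 4.12 (cv2) and the standard library are available. Lean on these libraries where they do the work, as an engineer would, in place of code of your own. Each camera call takes 0.05 s, during which the arm holds its last target. There are 200 camera calls.

## Working session

There is one attempt and no reset: what is moved stays moved. The work goes in short steps, Python scripts to look and compute and a tool call to move; the robot and the scene stay as the last step left them, time stands still between calls to the robot, and variables do not carry over. Pictures are saved under pics/ and viewed, at most 10 in all, crops included, and the job is handed in when it is done.

Besides the shell and the picture viewer there is one more tool, called after "Call:" in YAML: its name, and indented under it one key for each argument. send_rows: Moves the arm, as the interface text tells. Scaled input: -1 to 1 covers 0.5 m each way for a shift and 0.5 rad each way for a turn. Its arguments: {"type":"object","properties":{"deltas":{"type":"array","items":{"type":"array"}},"grip":{"type":"number"},"grip_force":{"type":"number"}},"required":["deltas"]}

```bash
mkdir -p pics; cat > h.py <<'E'
from workcell import *
import numpy as np, cv2
def ray(cam,u,v):
    c=calibration(cam); K=np.array(c["mtx"]);R=np.array(c["R"]);t=np.array(c["t"])
    d=np.linalg.solve(K,[u,v,1]); return -R.T@t, R.T@d
def onz(cam,u,v,z):
    o,d=ray(cam,u,v); return o+d*(z-o[2])/d[2]
def proj(cam,X):
    c=calibration(cam); p=np.array(c["mtx"])@(np.array(c["R"])@np.array(X)+np.array(c["t"])); return p[:2]/p[2]
def save(im,n): cv2.imwrite("pics/"+n,cv2.cvtColor(im,cv2.COLOR_RGB2BGR))
E
python3 - <<'E'
from h import *
for c in("scene","side"):
    im=grab_frame(c); save(im,c+"0.png")
    for l in("lid_post","lid_opening","card_box"):
        for r in trace(c,l):
            ys,xs=np.nonzero(r["pixels"]); print(c,l,round(r["p"],2),r["bbox"],xs.mean().round(1),ys.mean().round(1))
E
```

```text
scene lid_post 0.9 [202.4, 110.2, 85.8, 61.4] 246.7 141.2
scene lid_post 0.8 [378.0, 115.8, 89.3, 64.1] 424.9 149.5
scene lid_post 0.73 [414.5, 266.7, 91.0, 70.5] 462.8 299.8
scene lid_post 0.61 [268.4, 210.9, 79.8, 60.9] 309.5 242.8
scene lid_post 0.59 [164.5, 192.1, 46.1, 33.5] 187.8 207.4
scene lid_opening 0.88 [414.6, 263.6, 91.6, 79.0] 462.5 300.4
scene lid_opening 0.83 [379.5, 117.0, 89.7, 62.2] 425.0 149.4
scene lid_opening 0.68 [257.4, 205.8, 101.5, 84.0] 308.0 249.1
scene lid_opening 0.65 [271.6, 213.8, 74.7, 60.0] 309.7 242.8
scene lid_opening 0.61 [204.0, 109.6, 84.0, 61.5] 246.4 141.5
scene card_box 0.69 [167.1, 190.9, 41.9, 33.2] 187.7 207.6
side lid_post 0.75 [184.4, 149.3, 84.0, 42.9] 222.5 172.2
side lid_post 0.72 [317.6, 187.6, 73.7, 48.0] 355.4 216.0
side lid_post 0.63 [347.7, 147.6, 56.3, 25.5] 375.1 160.7
side lid_post 0.61 [134.7, 243.7, 131.0, 82.1] 195.8 284.2
side lid_opening 0.86 [136.5, 239.4, 126.2, 88.2] 195.9 284.3
side lid_opening 0.84 [321.5, 189.0, 70.2, 49.4] 355.2 216.3
side lid_opening 0.78 [348.7, 145.6, 56.1, 28.5] 374.9 160.9
side lid_opening 0.58 [181.6, 148.4, 82.6, 46.0] 222.3 172.3
side card_box 0.63 [297.6, 298.0, 65.2, 57.7] 328.7 325.2
```

View pics/scene0.png

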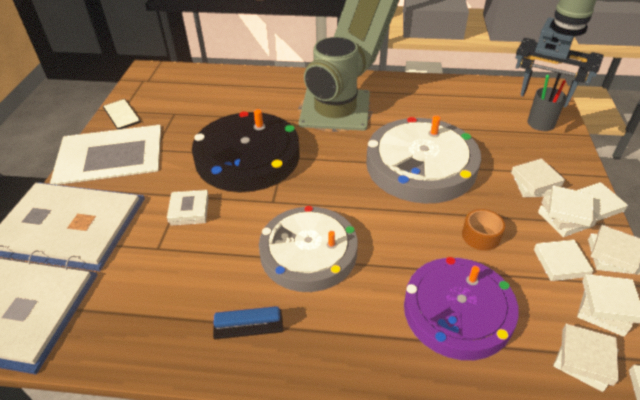

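View pics/side0.png

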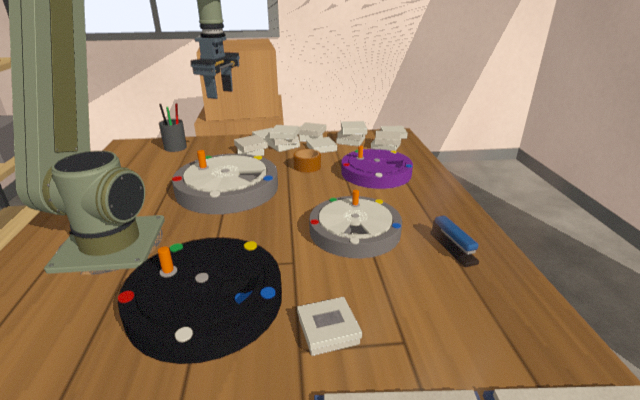

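The first picture shows four dispensers: black (246,141), white large (424,149), white small (309,243) and purple (462,300). The side picture shows the same four. Black and purple are ruled out. The white one at scene (309,243) is nearer the camera than the other white one yet looks smaller, and it sits between card box (188,207) and tape roll (483,230), so it fits. I'll measure it and confirm in a crop.

```bash
cat > m.py <<'E'
from h import *
import sys
im=grab_frame("scene")
def dots(im,box):
    x,y,w,h=box; hsv=cv2.cvtColor(im,cv2.COLOR_RGB2HSV)[y:y+h,x:x+w]
    out={}
    for n,(a,b) in {"blue":(100,125),"yellow":(24,34),"green":(50,80),"redorange":(0,14),"red2":(172,180)}.items():
        m=cv2.inRange(hsv,(a,150,90),(b,255,255)); N,_,s,c=cv2.connectedComponentsWithStats(m)
        out[n]=[(int(s[i][4]),(c[i]+[x,y]).round(1).tolist()) for i in range(1,N) if s[i][4]>6]
    return out
E
python3 - <<'E'
from m import *
for k,v in dots(im,(255,200,105,92)).items():
    for a,p in v: print(k,a,p,"z40:",onz("scene",*p,40).round(1)[:2],"z70:",onz("scene",*p,70).round(1)[:2])
for b in((272,348,243),(380,467,149)): print(np.linalg.norm(onz("scene",b[0],b[2],44)-onz("scene",b[1],b[2],44)))
for n,p in {"cardbox":(188,207),"tape":(483,232),"stapler":(248,322),"pencil":(545,110)}.items(): print(n,onz("scene",*p,30).round())
save(cv2.resize(im[195:300,240:380],None,fx=5.5,fy=5.5,interpolation=cv2.INTER_CUBIC),"crop1.png")
E
```

```text
blue 32 [279.7, 269.7] z40: [670.6 -57.8] z70: [693.5 -51.8]
yellow 44 [335.0, 268.5] z40: [655.8  60. ] z70: [679.3  61.9]
redorange 290 [277.1, 205.3] z40: [477.4 -96.7] z70: [507.  -89.3]
redorange 77 [308.2, 205.5] z40: [470.9 -21.5] z70: [500.7 -16.8]
redorange 24 [323.2, 202.4] z40: [456.8  13.5] z70: [487.2  17. ]
redorange 248 [346.2, 207.0] z40: [467.3  70.3] z70: [497.3  71.9]
redorange 39 [258.1, 215.3] z40: [ 515. -136.] z70: [ 543.3 -127.3]
redorange 43 [263.0, 224.2] z40: [ 542.4 -118.9] z70: [ 569.7 -110.8]
redorange 8 [357.5, 227.8] z40: [532.7 101.3] z70: [560.4 101.8]
redorange 74 [331.1, 239.0] z40: [572.8  43.8] z70: [599.1  46.3]
redorange 30 [256.1, 243.2] z40: [ 601.6 -123.3] z70: [ 626.9 -115.1]
redorange 9 [256.7, 255.8] z40: [ 637.5 -114.7] z70: [ 661.6 -106.7]
redorange 8 [257.5, 261.1] z40: [ 652. -110.] z70: [ 675.6 -102.2]
redorange 212 [263.3, 280.9] z40: [703.3 -87.3] z70: [725.1 -80.3]
redorange 180 [349.9, 282.5] z40: [689.6  94.3] z70: [711.8  95.1]
redorange 9 [255.7, 289.7] z40: [727.  -98.8] z70: [748.  -91.4]
redorange 17 [280.0, 288.3] z40: [718.6 -49.1] z70: [739.8 -43.4]
redorange 9 [332.8, 288.8] z40: [709.   60.2] z70: [730.6  62.1]
170.383667236418
234.162741693112
cardbox [ 494. -316.   30.]
tape [509. 390.  30.]
stapler [ 798. -101.   30.]
pencil [ -8. 632.  30.]
```

View pics/crop1.png

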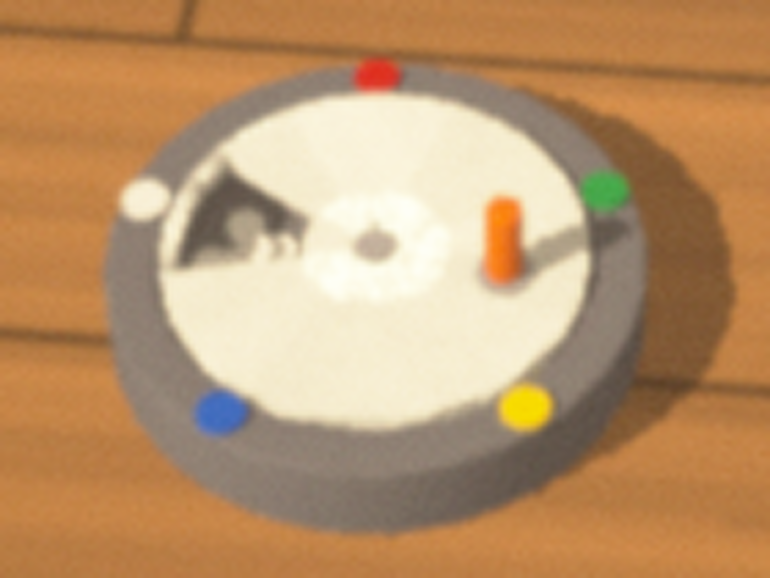

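```bash
python3 - <<'E'
from h import *
from scipy.optimize import least_squares
c=lambda x,y:(240+(x+.5)/5.5-.5,195+(y+.5)/5.5-.5)
D={"red":(377,76),"white":(145,199),"blue":(221,412),"yellow":(525,407),"green":(605,190)}
P=np.array([onz("scene",*c(*p),40.5)[:2] for p in D.values()])
k=np.arange(5)*2*np.pi/5
f=lambda q:(q[:2]+101*np.c_[np.cos(q[2]+k),np.sin(q[2]+k)]-P).ravel()
best=None
for a0 in np.arange(0,6.28,1):
    r=least_squares(f,[*P.mean(0),a0]); best=r if best is None or r.cost<best.cost else best
cx,cy,a=best.x; print("centre",cx,cy,"res",best.fun.round(1),"pin",onz("scene",*c(376,243),46))
ab=np.degrees(a+2*k[1]/1*1) if 0 else np.degrees(a+2*k[1]); print("blue",ab)
pb=P[2]-[cx,cy]; print("blue measured",np.degrees(np.arctan2(pb[1],pb[0])))
for n,p,z in(("top",(504,207),84),("bot",(503,278),45),("open mid",(240,215),44)):
    X=onz("scene",*c(*p),z)[:2]; d=X-[cx,cy]; print(n,X.round(1),np.linalg.norm(d).round(1),np.degrees(np.arctan2(d[1],d[0])).round(1))
for n,p in(("e1",(222,158)),("e2",(175,267))):
    X=onz("scene",*c(*p),44)[:2]; d=X-[cx,cy]; print(n,np.linalg.norm(d).round(1),np.degrees(np.arctan2(d[1],d[0])).round(1))
s=state(); print(s["ee_pos"],s["ee_rot"],s["gripper_width"],s["time_s"],s["force"])
E
```

```text
centre 581.9641121564414 -8.484493803139733 res [ 0.4 -0.2 -0.1  0.5 -0.2 -0.  -0.5  0.1  0.4 -0.3] pin [582.41815444  -7.70019275  46.        ]
blue 330.86649500068
blue measured -29.05745680762153
top [591.9  45.8] 55.2 79.7
bot [595.3  45.8] 55.9 76.2
open mid [570.8 -66.1] 58.7 -101.0
e1 82.3 -121.1
e2 81.9 -76.2
[221.67101215 530.51418357 227.91263967] [-1.79996718e+02  3.68450420e-04  1.57323255e+02] 91.26232131863671 0.45 [ 0.84838154  0.46639811 -0.63001711]
```

The crop confirms it: the small white dispenser (lid about 170–176 mm across, against 234 mm for the other white one) has an orange grip at scene (331.6,239). Its opening is at (283,235), now over white, and the blue dot is at (280,270). The lid has to turn about +71°. Moving above the grip.

Call:
send_rows:
  deltas:
    - [[-0.066,-0.038,0],[0,0,0]]
    - [[-0.066,-0.038,0],[0,0,0]]
    - [[-0.066,-0.038,0],[0,0,0]]
    - [[-0.066,-0.038,0],[0,0,0]]
    - [[-0.066,-0.038,0],[0,0,0]]
    - [[-0.066,-0.038,0],[0,0,0]]
    - [[-0.066,-0.038,0],[0,0,0]]
    - [[-0.066,-0.038,0],[0,0,0]]
    - [[-0.066,-0.038,0],[0,0,0]]
    - [[-0.066,-0.038,0],[0,0,0]]
  grip: 0

```text
time_s: 1.45
ee_pos: [453.7, 226.7, 228.2]
ee_rot: [180.0, 0.0, 157.3]
force: [0.9, 0.7, -0.1]
gripper_width: 91.2
gripper_force: 0.0
```

Call:
send_rows:
  deltas:
    - [[-0.066,-0.038,0],[0,0,0]]
    - [[-0.066,-0.038,0],[0,0,0]]
    - [[-0.066,-0.038,0],[0,0,0]]
    - [[-0.066,-0.038,0],[0,0,0]]
    - [[-0.066,-0.038,0],[0,0,0]]
    - [[-0.066,-0.038,0],[0,0,0]]
    - [[0,0,0],[0,0,0]]
    - [[0,0,0],[0,0,0]]
    - [[0,0,0],[0,0,0]]

```text
time_s: 2.35
ee_pos: [591.0, 47.2, 227.9]
ee_rot: [180.0, -0.1, 157.4]
force: [-0.6, 0.3, -0.2]
gripper_width: 91.5
gripper_force: 0.0
```

```bash
cat > w.py <<'E'
from h import *
def wonz(cal,u,v,z):
    K=np.array(cal["mtx"]);R=np.array(cal["R"]);t=np.array(cal["t"])
    x=(u-K[0,2])/K[0,0]; y=(v-K[1,2])/K[1,1]; th=np.hypot(x,y)
    d=R.T@np.array([x/th*np.sin(th),y/th*np.sin(th),np.cos(th)]); o=-R.T@t
    return o+d*(z-o[2])/d[2]
E
python3 - <<'E'
from w import *
s=state(); print(s["ee_pos"],s["ee_rot"],s["time_s"])
c=calibration("wrist"); im=grab_frame("wrist"); save(im,"wrist1.png"); import pickle; pickle.dump(c,open("wc.pkl","wb"))
E
```

```text
[590.98406864  47.22349305 227.87118511] [ 1.79986925e+02 -5.23510342e-02  1.57352741e+02] 2.35
```

View pics/wrist1.png

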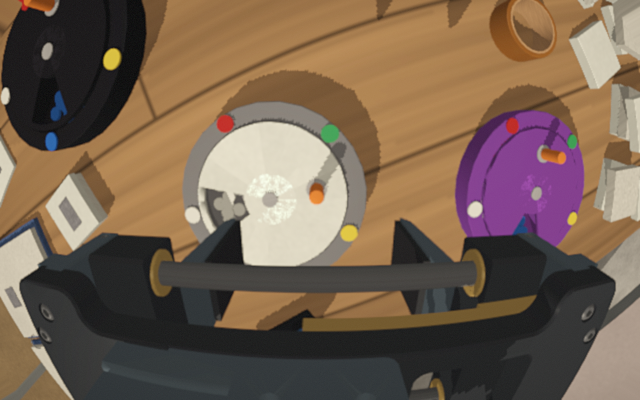

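The wrist view shows the small white lid under the gripper. The orange grip is at (316,195), the pin at (270,199), and the red, green, yellow and white dots are at (225,123), (330,132), (349,233) and (193,215). Cross-checking the positions.

```bash
python3 - <<'E'
from w import *
import pickle; c=pickle.load(open("wc.pkl","rb"))
im=cv2.cvtColor(cv2.imread("pics/wrist1.png"),cv2.COLOR_BGR2HSV)
m=cv2.inRange(im,(0,150,120),(18,255,255))[170:215,295:335]; ys,xs=np.nonzero(m); print("orange",xs.min()+295,xs.max()+295,ys.min()+170,ys.max()+170)
for n,p,z in(("top",(316.5,197),84),("base",(316.5,184),45),("pin",(270,199),46),("red",(225,123),40),("green",(330,132),40),("yel",(349,233),40),("white",(193,215),40)): 
    X=wonz(c,*p,z)[:2];d=X-[582,-8.3]; print(n,X.round(1),np.linalg.norm(d).round(1),np.degrees(np.arctan2(d[1],d[0])).round(1))
E
```

```text
orange 310 322 183 203
top [594.5  45.3] 55.1 76.9
base [589.8  47.3] 56.1 82.0
pin [585.2  -8.4] 3.2 -2.1
red [484.5 -21.6] 98.4 -172.2
green [541.9  83.4] 100.1 113.6
yel [661.   59.8] 104.3 40.8
white [ 567.  -109.1] 101.9 -98.5
```

Call:
send_rows:
  deltas:
    - [[-0.004,0,0.06],[0,0,0]]
    - [[0,0,0.07],[0,0,0]]
    - [[0,0,0.07],[0,0,0]]
    - [[0,0,0.06],[0,0,0]]
    - [[0,0,0.04],[0,0,0]]
    - [[0,0,0.024],[0,0,0]]
    - [[0,0,0],[0,0,0]]
    - [[0,0,0],[0,0,0]]

```text
time_s: 3.2
ee_pos: [594.0, 46.3, 66.9]
ee_rot: [180.0, 0.1, 157.4]
force: [0.6, -0.4, 0.1]
gripper_width: 91.5
gripper_force: 0.0
```

Call:
send_rows:
  deltas:
    - [[0,0,0],[0,0,0]]
    - [[0,0,0],[0,0,0]]
    - [[0,0,0],[0,0,0]]
    - [[0,0,0],[0,0,0]]
    - [[0,0,0],[0,0,0]]
    - [[0,0,0],[0,0,0]]
    - [[0,0,0],[0,0,0]]
    - [[0,0,0],[0,0,0]]
    - [[0,0,0],[0,0,0]]
    - [[0,0,0],[0,0,0]]
  grip: 1
  grip_force: 15

```text
time_s: 4.2
ee_pos: [593.3, 45.3, 65.9]
ee_rot: [-179.9, -0.0, 157.4]
force: [0.0, -0.1, 1.5]
gripper_width: 15.3
gripper_force: 15.0
```

```bash
python3 - <<'E'
from w import *
s=state(); p=np.array(s["ee_pos"]); print(p,s["force"],s["gripper_width"],s["gripper_force"])
yaw=np.radians(s["ee_rot"][2]); cen=np.array([582.2,-8.3])
d=p[:2]-cen; a0=np.degrees(np.arctan2(d[1],d[0])); print(a0,np.linalg.norm(d))
N=14; q=p[:2]
ang=np.radians(np.linspace(a0,151,N+1)); pts=cen+55*np.c_[np.cos(ang),np.sin(ang)]
pts[0]=q
for e in np.diff(pts,axis=0)/500:
    print(round(e@[np.cos(yaw),np.sin(yaw)],4),round(e@[np.sin(yaw),-np.cos(yaw)],4))
E
```

```text
[593.33128301  45.27238556  65.91927946] [ 0.02800284 -0.11230733  1.45120834] 15.33429751763844 15.000654458999634
78.26208623699203 54.716596717044915
0.0098 -0.0018
0.0094 -0.0032
0.0091 -0.004
0.0087 -0.0048
0.0082 -0.0056
0.0077 -0.0063
0.0071 -0.007
0.0064 -0.0076
0.0057 -0.0082
0.0049 -0.0087
0.0041 -0.0091
0.0033 -0.0094
0.0024 -0.0097
0.0016 -0.0098
```

Call:
send_rows:
  deltas:
    - [[0.0098,-0.0022,0],[0,0,0]]
    - [[0.0094,-0.0032,0],[0,0,0]]
    - [[0.0091,-0.004,0],[0,0,0]]
    - [[0.0087,-0.0048,0],[0,0,0]]
    - [[0.0082,-0.0056,0],[0,0,0]]
    - [[0.0077,-0.0063,0],[0,0,0]]
    - [[0.0071,-0.007,0],[0,0,0]]
    - [[0,0,0],[0,0,0]]

```text
time_s: 5.0
ee_pos: [559.6, 40.5, 66.0]
ee_rot: [-179.9, 0.1, 157.4]
force: [3.0, -7.4, -1.6]
gripper_width: 15.4
gripper_force: 15.0
```

Call:
send_rows:
  deltas:
    - [[0.0064,-0.0076,0],[0,0,0]]
    - [[0.0057,-0.0082,0],[0,0,0]]
    - [[0.0049,-0.0087,0],[0,0,0]]
    - [[0.0041,-0.0091,0],[0,0,0]]
    - [[0.0033,-0.0094,0],[0,0,0]]
    - [[0.0024,-0.0097,0],[0,0,0]]
    - [[0.0016,-0.0098,0],[0,0,0]]
    - [[0,0,0],[0,0,0]]
    - [[0,0,0],[0,0,0]]

```text
time_s: 5.9
ee_pos: [536.0, 18.1, 66.0]
ee_rot: [179.9, 0.3, 157.3]
force: [5.2, -3.8, -5.5]
gripper_width: 15.5
gripper_force: 15.0
```

```bash
python3 - <<'E'
from h import *
s=state(); p=np.array(s["ee_pos"]); d=p[:2]-[582.2,-8.3]; print(p,s["force"],s["gripper_width"],np.degrees(np.arctan2(d[1],d[0])),np.linalg.norm(d))
im=grab_frame("scene"); save(cv2.resize(im[195:300,240:380],None,fx=5.5,fy=5.5,interpolation=cv2.INTER_CUBIC),"crop2.png")
E
```

```text
[536.03953129  18.09137765  66.00432471] [ 5.18346947 -3.83135433 -5.5184082 ] 15.500531793920725 150.24205156878065 53.17230186095751
```

View pics/crop2.png

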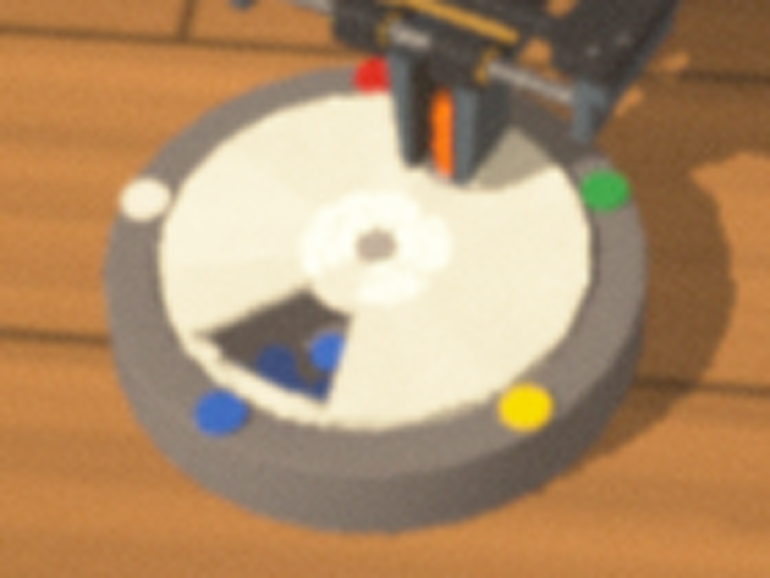

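The crop shows blue buttons in the opening, whose outer corners are at crop (200,335) and (327,403), next to the blue dot (221,412). I'll let go and back off straight up, then measure the angle precisely.

Call:
send_rows:
  deltas:
    - [[0,0,0],[0,0,0]]
    - [[0,0,0],[0,0,0]]
    - [[0,0,0],[0,0,0]]
    - [[0,0,0],[0,0,0]]
    - [[0,0,0],[0,0,0]]
    - [[0,0,0],[0,0,0]]
  grip: 0

```text
time_s: 6.55
ee_pos: [534.2, 18.8, 66.0]
ee_rot: [180.0, -0.0, 157.3]
force: [-0.1, -0.2, -0.2]
gripper_width: 60.7
gripper_force: 0.0
```

Call:
send_rows:
  deltas:
    - [[0,0,-0.04],[0,0,0]]
    - [[0,0,-0.08],[0,0,0]]
    - [[0,0,-0.08],[0,0,0]]
    - [[0,0,-0.08],[0,0,0]]
    - [[0,0,-0.08],[0,0,0]]
    - [[0,0,-0.04],[0,0,0]]
    - [[0,0,0],[0,0,0]]

```text
time_s: 7.25
ee_pos: [535.9, 18.7, 269.4]
ee_rot: [179.8, 0.4, 157.3]
force: [0.4, 0.2, 0.4]
gripper_width: 91.1
gripper_force: 0.0
```

```bash
python3 - <<'E'
from w import *
s=state(); print(s["ee_pos"],s["force"],s["time_s"])
im=grab_frame("scene"); save(cv2.resize(im[195:300,240:380],None,fx=5.5,fy=5.5,interpolation=cv2.INTER_CUBIC),"crop3.png")
cen=np.array([582.2,-8.3])
# rectified top view of the lid plane, unwrapped: 1 px = 0.5 deg x 0.5 mm
th=np.radians(np.arange(0,360,.5)); r=np.arange(30,82,1.)
W=np.array([[proj("scene",[cen[0]+R*np.cos(t),cen[1]+R*np.sin(t),44]) for t in th] for R in r]).astype(np.float32)
u=cv2.remap(cv2.cvtColor(im,cv2.COLOR_RGB2GRAY),W[...,0],W[...,1],cv2.INTER_LINEAR)
for a,b in((40,50),(50,60),(60,70),(66,76)):
    pr=np.roll(u[a-30:b-30].mean(0),360); t=np.arange(720)*.5-180; k=(t>-75)&(t<15); d=pr[k]<185; tt=t[k][d]; print(a,b,tt.min() if d.any() else None,tt.max() if d.any() else None,pr[k][::10].round())
E
```

```text
[535.87555435  18.73644768 269.41814873] [0.35540441 0.17213039 0.43080733] 7.25Traceback (most recent call last):
  File "<stdin>", line 7, in <module>
  File "h.py", line 9, in proj
    c=calibration(cam); p=np.array(c["mtx"])@(np.array(c["R"])@np.array(X)+np.array(c["t"])); return p[:2]/p[2]
ValueError: time passes only in moves, steps and waits
```

View pics/crop3.png

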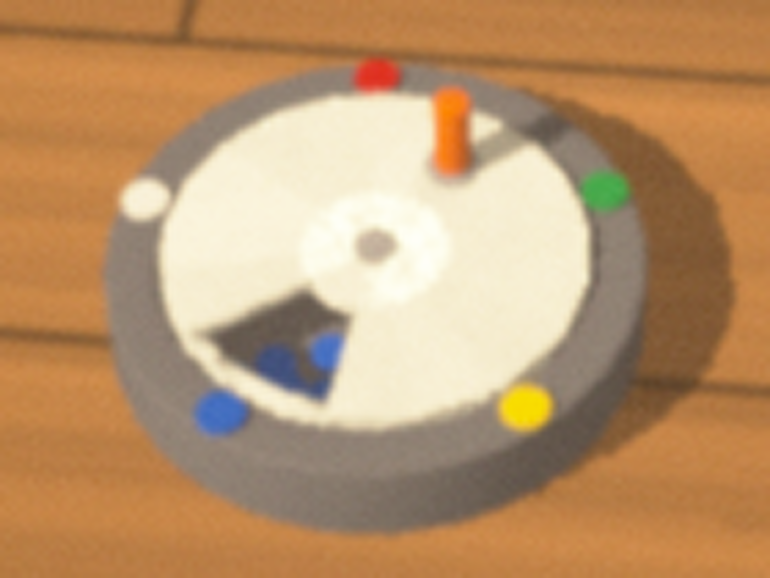

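The lid is free. The grip now stands at crop (452,130) and the opening, showing only blue buttons, lies beside the blue dot (221,412). Next I'll fit the opening's edge angles.

```bash
python3 - <<'E'
from w import *
cal=calibration("scene"); K,R,t=[np.array(cal[k],float) for k in("mtx","R","t")]
c=lambda x,y:(240+(x+.5)/5.5-.5,195+(y+.5)/5.5-.5)
cen=np.array([582.2,-8.3])
def on(p,z):
    d=R.T@np.linalg.solve(K,[*c(*p),1]); o=-R.T@t; return (o+d*(z-o[2])/d[2])[:2]-cen
for n,p,z in(("dot",(221,412),40.5),("top",(452,97),84),("base",(450,170),45),("c1",(200,335),44),("c2",(327,403),44)):
    d=on(p,z); print(n,np.linalg.norm(d).round(1),np.degrees(np.arctan2(d[1],d[0])).round(1))
im=cv2.cvtColor(cv2.imread("pics/crop3.png"),cv2.COLOR_BGR2GRAY)
th=np.radians(np.arange(-75,15,1.)); rr=np.arange(45,76,2.)
G=np.array([[[*(cen+q*np.array([np.cos(a),np.sin(a)])),44] for a in th] for q in rr]).reshape(-1,3)
P=(K@(R@G.T+t[:,None])).T; P=P[:,:2]/P[:,2:]
M=(((P-[240,195])+.5)*5.5-.5).astype(np.float32).reshape(len(rr),len(th),2)
u=cv2.remap(im,M[...,0],M[...,1],cv2.INTER_LINEAR).astype(float)
g=np.gradient(cv2.GaussianBlur(u,(5,1),0),axis=1); T=np.degrees(th)
print("edges",np.median(T[g.argmin(1)]),np.median(T[g.argmax(1)])); print(T[g.argmin(1)].round(),T[g.argmax(1)].round())
E
```

```text
dot 101.1 -29.2
top 56.0 151.1
base 51.4 149.2
c1 83.0 -49.8
c2 82.9 -5.7
edges -48.00000000000001 -6.000000000000001
[-45. -46. -47. -47. -48. -49. -49. -49. -49. -48. -48. -48. -48. -49.
 -49. -50.] [-6. -6. -6. -6. -6. -6. -7. -6. -6. -6. -6. -6. -6. -6. -6. -6.]
```

```bash
python3 -c "
from workcell import *
print(job_done())"
```

```text
the job is handed in; nothing more can be done
None
```

The small white dispenser's lid is turned so its opening sits over the blue compartment, within about 1–1.5° by the images; the lid is released, the arm is clear, the card box was never approached, and the job is handed in.

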